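# Roll up the last lamp and wedge the lamp row tight

## Robot

A 7-joint arm with a two-finger parallel gripper is mounted at the origin on the work surface. World frame = base frame: x ahead of the robot, y to its left, z up, the work surface at z = 0. Lengths are in mm, angles in rad, forces in N, time in s.
With the tool pointing down it reaches from about 425 to 875 mm from the base axis. Payload 4.7 kg.
Tool frame: the origin (TCP) lies at the very end of the fingers, on their centre line; the grasp point (between the pads) lies 19 mm behind it; z points along the fingers, y is the line along which they close (so a half turn about z gives the same grasp; the last joint's range is limited). The gripper opens to 87 mm and grips with 3 to 60 N. Pads are 19 mm wide; open, the fingers measure 117 mm over their backs; the gripper's body (75 mm by 190 mm) begins 51 mm behind the grasp point.
Start: joints at [1.237, 0.321, -0.07, 1.45, 0.023, 1.371, -0.057], TCP at [221.521, -611.109, 222.587] pointing down, gripper open.
Joint ranges: [-2.86, 2.86], [-0.3, 2.09], [-1.38, 1.24], [0.06, 2.45], [-1.56, 4.7], [0.09, 2.05], [-2.69, 2.69]. Speed limits (rad/s): [2.57, 2.57, 3.14, 3.14, 3.14, 3.14, 3.14].

## Interface

Orientations are given as a unit quaternion [w, x, y, z].
In Python, from workcell import env gives the robot as it stands.
- The arm moves only by the shell command python3 nudge.py 'ROWS' [FORCE]. ROWS is a JSON list of rows, 1 to 12 of them, each of 7 numbers: the finger opening in mm, then dx, dy, dz in mm, then a rotation vector rx, ry, rz in rad; each row is the pose to reach, as a shift and turn from the pose commanded when the command began, along the tool's axes at that moment; what a row does not reach only later rows make up. A row lasts 1/12 s, in which the tool goes at most 41.7 mm and 0.125 rad, less where a joint would pass 70% of its speed; a pose out of reach is approached as far as the arm can. The fingers move at their own pace and stop on an object; FORCE is the grip in N (left out, the last holds). Time passes only in rows, so rows that do not move let the fingers close. It prints the time, the measured TCP pose, the force, the opening and the grip force at its end.
- env.state(): the state, without advancing time (a new reading comes with each control period).
- env.get_image(name): name is "side" or "top"; returns the picture (420x560x3 uint8, blue, green, red); there is no depth.
- env.camera_model(name): a dict with "vfov" (degrees; the focal length in pixels is half the picture's height over the tangent of half this angle, whatever the lens; pixels are square), "cx", "cy" (the principal point, pixels), "k1" (the pictures are not rectified: a ray, as slopes to the right and down, at radius r is drawn at 1 + k1 r^2 times it, then the intrinsics apply), "eye" and "attitude" of the camera in the world. Camera axes: x right, y down, z forward; pixel columns grow to the right and rows downward; lengths in mm; the calibration is good to about 2 mm. A picture is of the moment at which its call begins. camera_model takes no time and is no camera call.
- env.sign_off(): hands the job in; it is judged then, once.
The state is a dict: "time": time; "q": joint angles; "joint_velocities": joint speeds; "tau": joint torques, N m; "tcp_pos": TCP position; "orientation": TCP orientation; "force": force on the tool from outside, world axes, zero at the start; "torque": the same for the moment, N m; "width": finger opening in mm; "gripper_force": force on a finger pad.
Only numpy, scipy, OpenCV 4.12 (cv2) and the standard library are available. Lean on these libraries where they do the work, as an engineer would, in place of code of your own. Each camera call takes 0.05 s, during which the arm holds its last target. There are 200 camera calls.

## Task

Get the lamp carrier ready to be moved: gently roll the loose red-ringed lamp sideways along the carrier floor, without lifting it, until it rests against the row of grey-ringed lamps. Then slide the yellow wedge, thin end first and flat on the carrier floor, into the gap left between that lamp and the blue slanted stop, and drive it in firmly under the carry bar until it jams and the whole row is locked tight. Do not squeeze the glass lamps hard or disturb the bottle, jar and vial rack, and leave the wedge standing there by itself.

Things in the scene. Friction and masses are not known exactly. Their poses are not given: they have to be found in the camera images.
- carrier: Cream lamp tray fixed to the bench. Origin on its underside below the carry bar; x away from the robot, y left along the row, z up. In mm: floor top z 6, x -110..80, y -130..150. Left wall inner face y 140, far wall inner face x 68, tops z 46. Front lip 6 high at x -70, y -19..140 only, so the gap is open at the front. Packed tight, the lamp axes lie at y 120, 80, 40, 0.
- stop_face (a point): Top edge of the blue slanted stop, at carrier (0, -66, 36) mm; axes as the carrier's. The stop (x about -10..62, 26 mm thick, top z 36) faces the lamps; its face slopes 8 degrees in plan, y = -66 + 0.1405 x mm in the carrier frame, so the gap between it and the loose lamp narrows away from the robot. In front of it (x below -14) the floor is free.
- bar_mid (a point): On the axis of the black carry bar, at carrier (0, 0, 188) mm. The bar, 24 mm thick, runs along the carrier's y over the whole tray on flat posts (22 x 10 mm) at y 145 and -124. It is in the way of an upright gripper over the middle of the tray: lean the tool back towards the robot, 30 to 45 degrees.
- gap_home (a point): Where the wedge's origin comes when the row is packed tight, at carrier (0, -43, 6) mm on the floor; axes as the carrier's. It begins to bind up to 10 mm short of here; driven on with 15 to 20 N it ends up here, give or take some mm, as the contacts give slightly.
- lamp_a: First lamp, by the left wall: clear glass tube 34 mm thick, 130 long, with two grey rings and a black base, all 40 mm diameter, on which it rolls (rings at x -65..-55 and -45..5, base 30..65). 140 g, centre of mass 10 mm front of the middle. Origin on its axis at mid-length, 26 mm above the bench; x along the axis to the base, away from the robot. Turns as it rolls.
- lamp_b: Second lamp of the row, same as lamp_a. There is up to a millimetre of play between the lamps at first.
- lamp_c: Third lamp of the row, same as lamp_a; the loose lamp must come to rest against it (axes 40 mm apart when touching).
- loose_lamp: The loose lamp: as lamp_a (same size, same origin, axis 26 mm above the bench) but with red rings. It starts on the carrier floor 16 to 37 mm clear of the row and parallel to it. Push its side at or below its axis, nearer the front than the blue stop (best at carrier x -25 to -40 mm); a few newtons roll it; pushed above its axis it jams against the floor.
- wedge: Yellow wedge, 220 g, on the bench right of the carrier. Origin: centre of underside. Body 80 mm long (x), 40 high; thin end +x. Straight side y = 23 mm (goes against the lamp), sloping side y = -23 + 0.1405 x: 51.6 wide at the back, 40.4 at the thin end. Orange fin on top, to grip across y: centred, 34 in x, 16 in y, z 40..85. Once jammed it holds by friction.
- reagent_bottle: Amber bottle with blue cap, 60 mm diameter, 130 mm high, standing on the bench; bystander. Origin: centre of its underside.
- jar: White jar with red lid, 54 mm diameter, 75 mm high; bystander. Origin: centre of its underside.
- vial_rack: White rack 110 x 70 x 45 mm with blue vial caps standing 20 mm above it; bystander. Origin: centre of its underside.

How it is judged:
By the outcome, as a careful person would: the job done as asked, in the order asked, and still so for the second after the job is handed in, with the robot touching nothing.
It also fails if it takes over 67 s, if anything falls off the work surface, if the arm or the gripper's body presses on something with over 40 N, if the wrist force passes 120 N, or if a joint passes its speed limit or range.

## Working session

There is one attempt and no reset: what is moved stays moved. The work goes in short steps, Python scripts to look and compute and a shell command to move; the robot and the scene stay as the last step left them, time stands still between calls to the robot, and variables do not carry over. Pictures are saved under pics/ and viewed, at most 10 in all, crops included, and the job is handed in when it is done.

```bash
ls; mkdir -p pics
python3 - <<'E'
from workcell import env
import cv2
for n in("side","top"):
    cv2.imwrite(f"pics/{n}0.png",env.get_image(n)); print(n,env.camera_model(n))
print(env.state())
E
```

```text
nudge.py
pics
workcell.py
side {'vfov': 48.52454302429949, 'cx': 282.543370779352, 'cy': 205.63888795417313, 'k1': -0.04556481063887416, 'eye': array([  3.17366625, 579.36087882, 753.18843158]), 'attitude': array([ 0.16733817, -0.32772945,  0.83899634, -0.40084472])}
top {'vfov': 55.28189467520208, 'cx': 279.23191969710047, 'cy': 210.20887453495598, 'k1': -0.02609118853313828, 'eye': array([ 389.78009017,   10.08217321, 1226.28775889]), 'attitude': array([-0.06097142,  0.71214739, -0.69827754,  0.03920527])}
{'time': 0.1, 'q': array([ 1.23710946,  0.32176558, -0.07009279,  1.45151893,  0.02261083,
        1.37078797, -0.05690224]), 'joint_velocities': array([ 0.00183727, -0.00128256,  0.0018771 , -0.0028396 , -0.00109015,
        0.00201732, -0.00168227]), 'tau': array([-1.11045817e-04, -4.92572021e+01, -4.05666931e-01, -3.13403964e+01,
       -6.42747106e-02,  3.94294015e-02,  3.43535930e-05]), 'tcp_pos': array([ 221.32545375, -610.65222203,  221.57719552]), 'orientation': array([-8.23674755e-04,  9.84915246e-01,  1.73035375e-01, -1.94805400e-04]), 'force': array([ 0.21504201, -0.34936868,  0.01550547]), 'torque': array([ 0.05160302, -0.0320735 ,  0.00184794]), 'gripper_force': 0.0, 'width': 87.11018178856773}
```
View pics/top0.png

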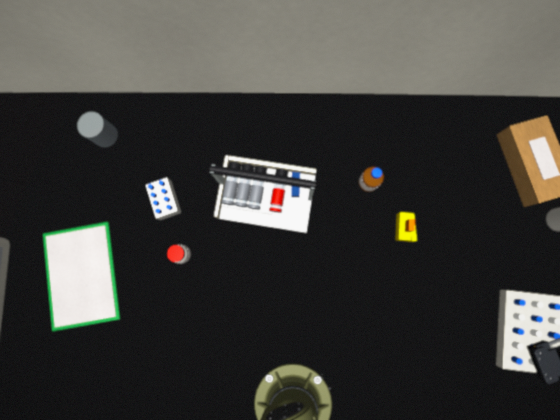

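View pics/side0.png

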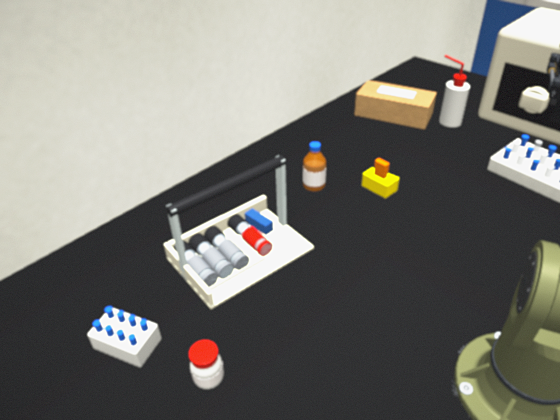

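Top view: carrier spans about (214..317, 155..232), red lamp at (277,200), wedge at (406,227), bottle at (371,180). The side view shows the same layout. I'll enlarge crops to pick the corners.

Run:
```python
import cv2,numpy as np
t=cv2.imread("pics/top0.png");s=cv2.imread("pics/side0.png")
def up(i,x,y,w,h,k):
    c=cv2.resize(i[y:y+h,x:x+w],None,fx=k,fy=k,interpolation=cv2.INTER_CUBIC)
    for u in range(-x%10,w,10): cv2.putText(c,str(x+u),(u*k,8),0,.3,(0,255,0),1); cv2.line(c,(u*k,10),(u*k,14),(0,255,0),1)
    for v in range(-y%10,h,10): cv2.putText(c,str(y+v),(0,v*k+4),0,.3,(0,255,0),1)
    return c
a=up(t,205,145,120,95,5); w=up(t,390,205,36,44,5)
m=np.zeros((475,790,3),np.uint8); m[:a.shape[0],:a.shape[1]]=a; m[:w.shape[0],605:605+w.shape[1]]=w
w2=up(s,355,152,37,50,5); m[230:230+w2.shape[0],602:602+w2.shape[1]]=w2
cv2.imwrite("pics/m.png",m)
cv2.imwrite("pics/m2.png",up(s,160,150,158,118,5)[:600,:800])
```

```text
Traceback (most recent call last):
ValueError: could not broadcast input array from shape (250,185,3) into shape (245,185,3)
```

```bash
cat > crop.py <<'E'
import cv2,numpy as np
def up(i,x,y,w,h,k):
    c=cv2.resize(i[y:y+h,x:x+w],None,fx=k,fy=k,interpolation=cv2.INTER_CUBIC)
    for u in range(-x%10,w,10): cv2.putText(c,str(x+u),(u*k,8),0,.3,(0,255,0),1); cv2.line(c,(u*k,10),(u*k,14),(0,255,0),1)
    for v in range(-y%10,h,10): cv2.putText(c,str(y+v),(0,v*k+4),0,.3,(0,255,0),1)
    return c
E
python3 - <<'E'
from crop import *
t=cv2.imread("pics/top0.png");s=cv2.imread("pics/side0.png")
a=up(t,205,145,120,95,5); w=up(t,390,205,36,44,5)
m=np.zeros((490,790,3),np.uint8); m[:a.shape[0],:a.shape[1]]=a; m[:w.shape[0],605:605+w.shape[1]]=w
w2=up(s,355,152,37,50,5); m[230:230+w2.shape[0],602:602+w2.shape[1]]=w2
cv2.imwrite("pics/m.png",m)
cv2.imwrite("pics/m2.png",up(s,160,150,158,118,5)[:600,:800])
E
```

```text
(no output)
```

View pics/m.png

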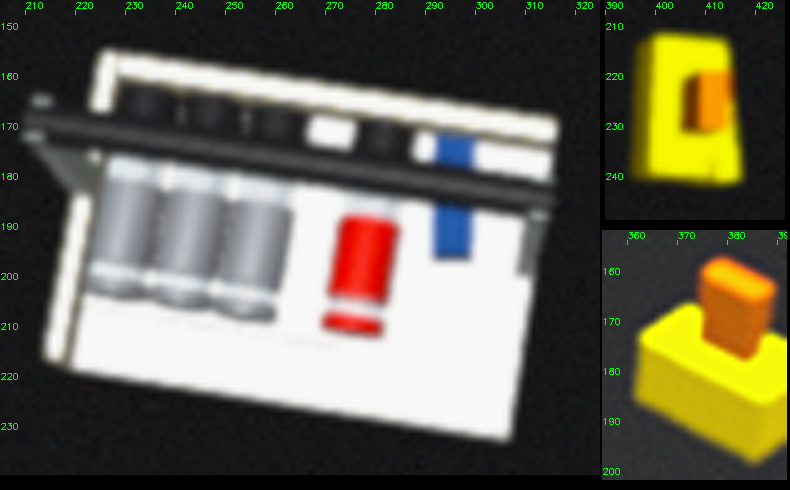

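View pics/m2.png

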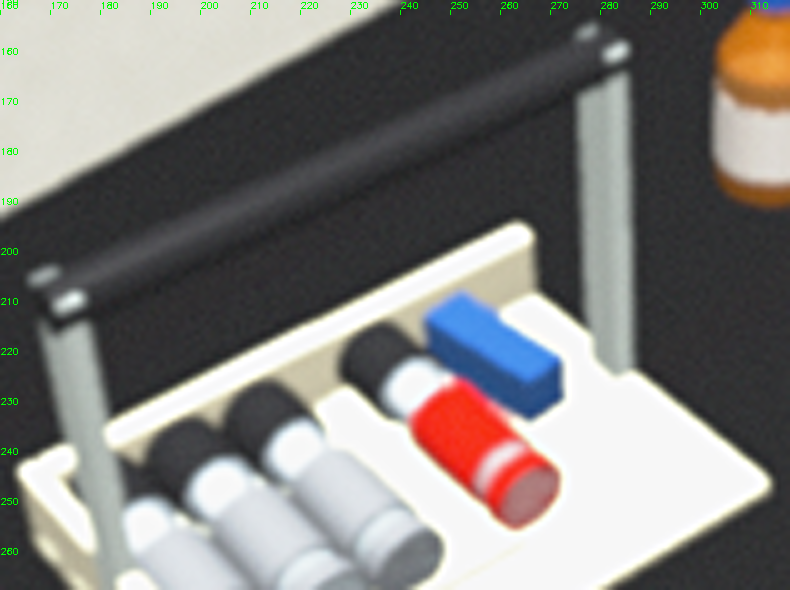

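Keypoints read off (full-picture px = crop/5 + offset): floor front-right corner, wall corners and blue stop corners in both views; the wedge's thin end points away from the robot. Fitting poses now.

```bash
cat > cam.py <<'E'
import numpy as np,cv2
from workcell import env
from scipy.spatial.transform import Rotation as R
from scipy.optimize import least_squares,minimize
CM={n:env.camera_model(n) for n in("side","top")}
def R4(q): return R.from_quat(np.r_[q[1:],q[0]])
def proj(n,P):
    m=CM[n]; f=210/np.tan(np.radians(m["vfov"]/2))
    p=R4(m["attitude"]).inv().apply(np.atleast_2d(P)-m["eye"]); s=p[:,:2]/p[:,2:]
    s=s*(1+m["k1"]*(s**2).sum(1,keepdims=True)); return s*f+[m["cx"],m["cy"]]
def pose(v,P):
    P=np.atleast_2d(np.array(P,float)); return R.from_euler("z",v[2]).apply(P)+[v[0],v[1],0]
def inv(v,P): return R.from_euler("z",-v[2]).apply(np.atleast_2d(P)-[v[0],v[1],0])
E
python3 - <<'E'
from cam import *
kt=[((-110,-130,6),(509,439)),((-110,150,46),(43,360)),((80,150,46),(103,49)),((80,-130,46),(557,118)),
    ((-10,-67.4,36),(433,258)),((-10,-93.4,36),(470,260))]
ks=[((-110,-130,6),(770,484)),((80,-130,46),(530,228)),((80,150,46),(18,470)),((-10,-67.4,36),(525,380)),((-10,-93.4,36),(560,362)),((62,-57.3,36),(425,318)),((62,-83.3,36),(460,293)),((-10,-67.4,6),(533,418))]
P=lambda k:np.array([a for a,_ in k],float)
U=lambda k,o:(np.array([b for _,b in k])+.5)/5-.5+o
def res(v,flag=(1,1)):
    r=[]
    if flag[0]: r.append((proj("top",pose(v,P(kt)))-U(kt,[205,145])).ravel())
    if flag[1]: r.append((proj("side",pose(v,P(ks)))-U(ks,[160,150])).ravel())
    return np.concatenate(r)
for fl in((1,1),(1,0),(0,1)):
    s=least_squares(res,[620,40,0],args=(fl,),loss="soft_l1",x_scale=[1,1,.01]); print(fl,s.x.round(4)); print(res(s.x,fl).reshape(-1,2).round(1).tolist())
# wedge silhouette
body=[(x,y,z) for x in(-40,40) for y in(23,-23+.1405*x) for z in(0,40)]
fin=[(x,y,z) for x in(-17,17) for y in(8,-8) for z in(40,85)]
boxes={"top":(385,200,45,50),"side":(352,148,55,55)}
M={}
for n,b in boxes.items():
    im=cv2.imread(f"pics/{n}0.png")[b[1]:b[1]+b[3],b[0]:b[0]+b[2]].astype(float)
    M[n]=np.clip((im[...,2]-im[...,0]-40)/70,0,1)
def ren(n,v):
    b=boxes[n];K=16;o=np.zeros((b[3]*K,b[2]*K),np.uint8)
    for g in(body,fin):
        u=(proj(n,pose(v,g))-b[:2]+.5)*K
        cv2.fillConvexPoly(o,cv2.convexHull(u.astype(np.float32)).round().astype(np.int32),255)
    return cv2.GaussianBlur(cv2.resize(o,(b[2],b[3]),interpolation=cv2.INTER_AREA)/255.,(3,3),.6)
for ns in(("top","side"),("top",),("side",)):
    c=lambda w:sum(((ren(n,[w[0],w[1],w[2]/50])-M[n])**2).sum() for n in ns)
    best=min((minimize(c,[560,-390,a],method="Nelder-Mead",options=dict(initial_simplex=np.array([[560,-390,a],[580,-390,a],[560,-370,a],[560,-390,a+8]]))) for a in(-8,0,8)),key=lambda r:r.fun)
    print(ns,best.x.round(1),best.x[2]/50,best.fun)
E
```

```text
(1, 1) [ 6.254382e+02  7.994970e+01 -1.407000e-01]
[[-0.4, -0.5], [0.4, -0.8], [-0.1, 0.4], [0.1, 0.4], [-0.3, -1.1], [0.8, -0.2], [-0.2, 0.0], [-2.2, -0.5], [0.1, 0.0], [0.7, 0.7], [2.5, -0.3], [-0.5, -0.1], [1.2, 0.6], [-0.4, 2.6]]
(1, 0) [ 6.244903e+02  8.012860e+01 -1.398000e-01]
[[-0.4, -0.2], [0.4, -0.4], [-0.2, 0.8], [0.0, 0.7], [-0.4, -0.8], [0.7, 0.1]]
(0, 1) [ 6.263556e+02  7.959990e+01 -1.430000e-01]
[[-0.4, -0.1], [-2.2, -0.6], [-0.1, -0.3], [0.6, 0.5], [2.3, -0.5], [-0.5, -0.3], [1.1, 0.4], [-0.5, 2.4]]
('top', 'side') [ 520.4 -332.2   -2.7] -0.05445195161284218 72.70437218268283
('top',) [ 665.2 -311.5  -33.8] -0.6755555555555556 568.8638775510204
('side',) [ 521.1 -333.7   -1.4] -0.028938230667652373 48.35109337854521
```

```bash
cat > wedge.py <<'E'
from cam import *
body=[(x,y,z) for x in(-40,40) for y in(23,-23+.1405*x) for z in(0,40)]
fin=[(x,y,z) for x in(-17,17) for y in(8,-8) for z in(40,85)]
def fit(ims,boxes,v0,zs=0,thr=(25,50)):
    M={n:np.clip((i.astype(float)[...,2]-i[...,0].astype(float)-thr[0])/thr[1],0,1)[b[1]:b[1]+b[3],b[0]:b[0]+b[2]] for (n,i),b in((x,boxes[x[0]]) for x in ims.items())}
    def ren(n,v):
        b=boxes[n];K=16;o=np.zeros((b[3]*K,b[2]*K),np.uint8)
        for g in(body,fin):
            u=(proj(n,pose(v,g)+[0,0,zs])-b[:2]+.5)*K
            cv2.fillConvexPoly(o,cv2.convexHull(u.astype(np.float32)).round().astype(np.int32),255)
        return cv2.GaussianBlur(cv2.resize(o,(b[2],b[3]),interpolation=cv2.INTER_AREA)/255.,(3,3),.6)
    c=lambda w:sum(((ren(n,[w[0],w[1],w[2]/50])-M[n])**2).sum() for n in ims)
    w=np.array([v0[0],v0[1],v0[2]*50])
    r=minimize(c,w,method="Nelder-Mead",options=dict(initial_simplex=w+np.array([[0,0,0],[8,0,0],[0,8,0],[3,3,5]])))
    return [*r.x[:2].round(1),round(r.x[2]/50,4)],round(r.fun,1)
E
python3 - <<'E'
from wedge import *
I={n:cv2.imread(f"pics/{n}0.png") for n in("top","side")}
B={"top":(388,200,38,50),"side":(355,150,50,53)}
for ns in(("top","side"),("top",),("side",)): print(ns,fit({n:I[n] for n in ns},B,(520,-332,-.05)))
# loose lamp
C=[625.4,79.9,-.141]
for n in I:
    i=I[n].astype(int);m=(i[...,2]>150)&(i[...,1]<90)&(i[...,0]<90)
    b=(260,180,30,40) if n=="top" else (235,220,45,45)
    ys,xs=np.nonzero(m[b[1]:b[1]+b[3],b[0]:b[0]+b[2]]);u=np.c_[xs+b[0],ys+b[1]]
    print(n,u.mean(0), [proj(n,pose(C,[(-25,-y,30)])).round(1).tolist() for y in(16,26,37)])
E
```

```text
('top', 'side') ([np.float64(520.0), np.float64(-332.0), np.float64(-0.0499)], np.float64(129.8))
('top',) ([np.float64(519.4), np.float64(-331.5), np.float64(-0.084)], np.float64(45.5))
('side',) ([np.float64(520.6), np.float64(-333.2), np.float64(-0.0402)], np.float64(82.9))
top [276.98453608 198.13917526] [[[273.3, 197.6]], [[276.6, 198.1]], [[280.2, 198.7]]]
side [253.35144928 237.80072464] [[[251.5, 241.1]], [[255.0, 239.2]], [[258.9, 237.1]]]
```

Carrier ≈ (625.4, 79.9), yaw −0.141 (residuals ~0.5 px). Wedge ≈ (520, −332), yaw ≈ −0.06. The loose lamp's axis is at carrier y ≈ −26. All plausible. Next, a helper that gives displacements in tool axes.

```bash
cat > go.py <<'E'
# go.py frame x y z lean : shift/turn in tool axes to reach the target; frame c=carrier w=wedge
import sys
from cam import *
F={"c":[625.4,79.9,-.141],"w":[520.0,-332.2,-.06]}
f=F[sys.argv[1]];x,y,z,L=map(float,sys.argv[2:6])
s=env.state();Rt=R4(s["orientation"]);c,n=np.cos(L),np.sin(L)
G=R.from_euler("z",f[2])*R.from_matrix(np.array([[c,0,n],[0,-1,0],[n,0,-c]]))
d=Rt.inv().apply(pose(f,[x,y,z])[0]-s["tcp_pos"]);r=(Rt.inv()*G).as_rotvec()
ca=inv(F["c"],s["tcp_pos"])[0]
print("t",s["time"],"carrier tcp",ca.round(1),"F",R.from_euler("z",-f[2]).apply(s["force"]).round(1),"w",round(s["width"],1))
print("shift",d.round(1),"rot",r.round(3),"rows",np.ceil(max(np.linalg.norm(d)/41.7,np.linalg.norm(r)/.125)))
E
python3 go.py c -100 -76 120 0.75; python3 go.py w 0 0 200 0
```

```text
t 0.1 carrier tcp [-303.  -740.5  221.6] F [ 0.3 -0.3  0. ] w 87.1
shift [ 491.3 -491.2  102.4] rot [-0.185  0.735  0.465] rows 17.0
t 0.1 carrier tcp [-303.  -740.5  221.6] F [ 0.2 -0.3  0. ] w 87.1
shift [ 375.7 -159.9   21.8] rot [-0.002  0.     0.408] rows 10.0
```

```bash
python3 nudge.py '[[0,491,-491,102,-0.185,0.735,0.465],[0,491,-491,102,-0.185,0.735,0.465],[0,491,-491,102,-0.185,0.735,0.465],[0,491,-491,102,-0.185,0.735,0.465],[0,491,-491,102,-0.185,0.735,0.465],[0,491,-491,102,-0.185,0.735,0.465],[0,491,-491,102,-0.185,0.735,0.465],[0,491,-491,102,-0.185,0.735,0.465],[0,491,-491,102,-0.185,0.735,0.465],[0,491,-491,102,-0.185,0.735,0.465],[0,491,-491,102,-0.185,0.735,0.465],[0,491,-491,102,-0.185,0.735,0.465]]'; python3 go.py c -100 -76 120 0.75
```

```text
time: 1.1
tcp_pos: [468.6, -217.3, 138.0]
orientation: [0.022, 0.93, -0.064, 0.36]
force: [0.3, -0.3, -0.1]
width: 15.2
gripper_force: 0.0
t 1.1 carrier tcp [-113.5 -316.3  138. ] F [ 0.3 -0.3 -0.1] w 15.2
shift [  -2.2 -240.1   24.3] rot [-0.008  0.012 -0.   ] rows 6.0
```

```bash
python3 nudge.py '[[0,-2,-240,24,-0.008,0.012,0],[0,-2,-240,24,-0.008,0.012,0],[0,-2,-240,24,-0.008,0.012,0],[0,-2,-240,24,-0.008,0.012,0],[0,-2,-240,24,-0.008,0.012,0],[0,-2,-240,24,-0.008,0.012,0],[0,-2,-240,24,-0.008,0.012,0]]'; python3 go.py c -32 -76 20 0.75;python3 - <<'E'
from crop import *
from workcell import env
cv2.imwrite("pics/s1.png",np.hstack([cv2.resize(env.get_image("side")[130:350,140:340],None,fx=2,fy=2),cv2.resize(env.get_image("top")[130:350,200:400],None,fx=2,fy=2)]))
E
```

```text
time: 1.68
tcp_pos: [533.9, -46.5, 127.0]
orientation: [0.027, 0.932, -0.065, 0.356]
force: [0.1, -1.6, -0.2]
width: 0.2
gripper_force: 0.0
t 1.6833 carrier tcp [ -72.9 -138.   127. ] F [ 0.3 -1.6 -0.2] w 0.2
shift [-40.7 -62.4 106.8] rot [0.003 0.02  0.002] rows 4.0
```

View pics/s1.png

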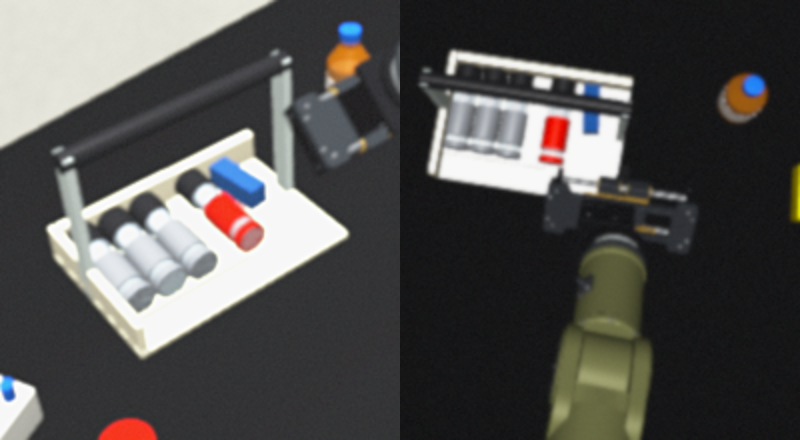

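The gripper is just right of and in front of the carrier (right half ~(620,210)), clear of the post and bar. Re-reading, then descending beside the lamp.

```bash
python3 go.py c -60 -76 60 0.75
```

```text
t 1.7833 carrier tcp [ -73.  -136.8  126.9] F [-0.1 -0.  -0.1] w 0.3
shift [-34.5 -61.1  58.5] rot [0.001 0.021 0.006] rows 3.0
```

```bash
python3 nudge.py '[[0,-34,-61,58,0,0.02,0.006],[0,-34,-61,58,0,0.02,0.006],[0,-34,-61,58,0,0.02,0.006],[0,-34,-61,58,0,0.02,0.006],[0,-34,-61,58,0,0.02,0.006],[0,-34,-61,58,0,0.02,0.006]]'; python3 go.py c -32 -76 20 0.75
```

```text
time: 2.28
tcp_pos: [552.6, 0.7, 74.0]
orientation: [0.019, 0.93, -0.065, 0.362]
force: [-0.2, 2.1, -0.3]
width: 0.5
gripper_force: 0.0
t 2.2833 carrier tcp [-60.9 -88.7  74. ] F [-0.5  2.  -0.3] w 0.5
shift [-15.3 -11.9  59.5] rot [-0.012  0.007 -0.003] rows 2.0
```

```bash
python3 nudge.py '[[0,-15,-12,59,-0.012,0.007,0],[0,-15,-12,59,-0.012,0.007,0],[0,-15,-12,59,-0.012,0.007,0],[0,-15,-12,59,-0.012,0.007,0],[0,-15,-12,59,-0.012,0.007,0],[0,-15,-12,59,-0.012,0.007,0]]'; python3 go.py c -32 -76 20 0.75
```

```text
time: 2.78
tcp_pos: [553.1, 3.4, 67.7]
orientation: [0.018, 0.93, -0.063, 0.36]
force: [-0.4, -0.6, -0.6]
width: 0.6
gripper_force: 0.0
t 2.7833 carrier tcp [-60.9 -85.9  67.7] F [-0.3 -0.7 -0.6] w 0.6
shift [-10.8  -9.   54.9] rot [-0.017  0.012 -0.001] rows 2.0
```

```bash
python3 -c "
from workcell import env
s=env.state();print(s['q'].round(3),s['joint_velocities'].round(3),s['tau'].round(1),s['force'],s['torque'])"
```

```text
[ 1.309 -0.292 -1.382  2.447 -1.331  0.096 -0.584] [-0.001 -0.     0.     0.002 -0.007 -0.002  0.005] [  0.2   3.3   6.7 -24.1  -0.3  -1.8  -0. ] [-0.43435079 -0.62348756 -0.64371309] [ 0.12032072  0.75980607 -0.0289842 ]
```

The arm followed a poor elbow branch: q2, q3, q4 and q6 are at their limits, and q3 took the swing instead of q1. Nothing was touched. I'll back out high, swing left so that q1 has to turn, then swing back.

```bash
cat > gw.py <<'E'
# gw.py x y z yaw lean : world target
import sys
from cam import *
x,y,z,yw,L=map(float,sys.argv[1:6])
s=env.state();Rt=R4(s["orientation"]);c,n=np.cos(L),np.sin(L)
G=R.from_euler("z",yw)*R.from_matrix(np.array([[c,0,n],[0,-1,0],[n,0,-c]]))
d=Rt.inv().apply(np.array([x,y,z])-s["tcp_pos"]);r=(Rt.inv()*G).as_rotvec()
print("t",s["time"],"tcp",s["tcp_pos"].round(1),"q",s["q"].round(2))
print("shift",d.round(1),"rot",r.round(3),"rows",np.ceil(max(np.linalg.norm(d)/41.7,np.linalg.norm(r)/.125)))
E
python3 gw.py 500 0 260 0 0.2
```

```text
t 2.7833 tcp [553.1   3.4  67.7] q [ 1.31 -0.29 -1.38  2.45 -1.33  0.1  -0.58]
shift [  90.9    7.8 -177.4] rot [ 0.048 -0.538 -0.124] rows 5.0
```

```bash
python3 nudge.py '[[0,91,8,-177,0,-0.1,0],[0,91,8,-177,0,-0.2,0],[0,91,8,-177,0.05,-0.3,-0.1],[0,91,8,-177,0.05,-0.54,-0.12],[0,91,8,-177,0.05,-0.54,-0.12],[0,91,8,-177,0.05,-0.54,-0.12],[0,91,8,-177,0.05,-0.54,-0.12],[0,91,8,-177,0.05,-0.54,-0.12]]'; python3 gw.py 380 380 300 0.78 0.2
```

```text
time: 3.45
tcp_pos: [508.7, 8.5, 236.9]
orientation: [-0.004, 0.993, -0.002, 0.117]
force: [1.4, 1.1, -0.4]
width: 0.5
gripper_force: 0.0
t 3.45 tcp [508.7   8.5 236.9] q [ 0.89 -0.21 -0.84  1.94 -0.2   1.12 -1.46]
shift [-112.6 -371.5  -88.5] rot [ 0.161 -0.036 -0.767] rows 10.0
```

```bash
python3 nudge.py '[[0,-112,-371,-88,0.16,-0.04,-0.77],[0,-112,-371,-88,0.16,-0.04,-0.77],[0,-112,-371,-88,0.16,-0.04,-0.77],[0,-112,-371,-88,0.16,-0.04,-0.77],[0,-112,-371,-88,0.16,-0.04,-0.77],[0,-112,-371,-88,0.16,-0.04,-0.77],[0,-112,-371,-88,0.16,-0.04,-0.77],[0,-112,-371,-88,0.16,-0.04,-0.77],[0,-112,-371,-88,0.16,-0.04,-0.77],[0,-112,-371,-88,0.16,-0.04,-0.77],[0,-112,-371,-88,0.16,-0.04,-0.77],[0,-112,-371,-88,0.16,-0.04,-0.77]]'; python3 gw.py 200 520 300 1.2 0.2;python3 gw.py 500 0 260 0 0.2
```

```text
time: 4.45
tcp_pos: [381.5, 380.7, 298.5]
orientation: [-0.038, 0.919, 0.381, 0.093]
force: [-0.4, -0.3, -0.5]
width: 0.5
gripper_force: 0.0
t 4.45 tcp [381.5 380.7 298.5] q [ 0.49 -0.18 -1.17  1.75 -0.19  1.27 -1.44]
shift [ -28.9 -226.8   -7.9] rot [ 0.085 -0.001 -0.406] rows 6.0
t 4.45 tcp [381.5 380.7 298.5] q [ 0.49 -0.18 -1.17  1.75 -0.19  1.27 -1.44]
shift [-189.4  353.     1.3] rot [-0.155 -0.002  0.77 ] rows 10.0
```

```bash
python3 nudge.py '[[0,-29,-227,-8,0.08,0,-0.4],[0,-29,-227,-8,0.08,0,-0.4],[0,-29,-227,-8,0.08,0,-0.4],[0,-29,-227,-8,0.08,0,-0.4],[0,-29,-227,-8,0.08,0,-0.4],[0,-29,-227,-8,0.08,0,-0.4],[0,-29,-227,-8,0.08,0,-0.4]]'; python3 gw.py 0 560 300 1.57 0.2
```

```text
time: 5.03
tcp_pos: [198.0, 521.2, 300.1]
orientation: [-0.055, 0.823, 0.559, 0.084]
force: [-0.4, 0.6, 0.5]
width: 0.2
gripper_force: 0.0
t 5.0333 tcp [198.  521.2 300.1] q [ 0.26 -0.15 -1.38  1.7  -0.16  1.27 -1.48]
shift [ -36.  -198.3   -7.7] rot [ 0.077 -0.001 -0.368] rows 5.0
```

```bash
python3 nudge.py '[[0,-36,-198,-8,0.08,0,-0.37],[0,-36,-198,-8,0.08,0,-0.37],[0,-36,-198,-8,0.08,0,-0.37],[0,-36,-198,-8,0.08,0,-0.37],[0,-36,-198,-8,0.08,0,-0.37],[0,-36,-198,-8,0.08,0,-0.37]]'; python3 gw.py -240 510 300 2.0 0.2
```

```text
time: 5.53
tcp_pos: [-4.6, 559.3, 299.9]
orientation: [-0.072, 0.701, 0.706, 0.069]
force: [-1.9, -0.8, 0.2]
width: 0.6
gripper_force: 0.0
t 5.5333 tcp [ -4.6 559.3 299.9] q [-0.14 -0.11 -1.38  1.7  -0.13  1.27 -1.49]
shift [ -46.7 -235.7   -8.6] rot [ 0.08  -0.001 -0.414] rows 6.0
```

```bash
python3 gw.py -240 510 300 2.0 0.2
```

```text
t 5.5333 tcp [ -4.6 559.3 299.9] q [-0.14 -0.11 -1.38  1.7  -0.13  1.27 -1.49]
shift [ -46.7 -235.7   -8.6] rot [ 0.08  -0.001 -0.414] rows 6.0
```

```bash
python3 nudge.py '[[0,-47,-236,-8,0.08,0,-0.41],[0,-47,-236,-8,0.08,0,-0.41],[0,-47,-236,-8,0.08,0,-0.41],[0,-47,-236,-8,0.08,0,-0.41],[0,-47,-236,-8,0.08,0,-0.41],[0,-47,-236,-8,0.08,0,-0.41],[0,-47,-236,-8,0.08,0,-0.41]]'; python3 gw.py 0 560 300 1.57 0.2
```

```text
time: 6.12
tcp_pos: [-241.4, 508.3, 298.6]
orientation: [-0.085, 0.538, 0.837, 0.052]
force: [-1.0, -1.3, 0.2]
width: 0.4
gripper_force: 0.0
t 6.1167 tcp [-241.4  508.3  298.6] q [-0.61 -0.06 -1.38  1.69 -0.07  1.26 -1.56]
shift [-51.8 241.1 -12.9] rot [-0.089  0.001  0.42 ] rows 6.0
```

The joint data show the structure (planar lean = π − (q2+q4+q6)). I'll fit a small kinematic model to the logged poses and check which lean is reachable at the carrier.

```bash
cat > kin.py <<'E'
from cam import *
D=[([1.2371,.32177,-.0701,1.45152,.0226,1.3708,-.0569],(221.3,-610.7,221.6)),
([1.309,-.292,-1.382,2.447,-1.331,.096,-.584],(553.1,3.4,67.7)),
([.89,-.21,-.84,1.94,-.2,1.12,-1.46],(508.7,8.5,236.9)),
([.49,-.18,-1.17,1.75,-.19,1.27,-1.44],(381.5,380.7,298.5)),
([.26,-.15,-1.38,1.70,-.16,1.27,-1.48],(198,521.2,300.1)),
([-.14,-.11,-1.38,1.7,-.13,1.27,-1.49],(-4.6,559.3,299.9)),
([-.61,-.06,-1.38,1.69,-.07,1.26,-1.56],(-241.4,508.3,298.6))]
def fk(p,q,s):
    d,a,b,c,e,w,e2=p
    Z=lambda t:R.from_euler("z",t);Y=lambda t:R.from_euler("y",t)
    r=Z(-q[0])*Y(q[1]);x=np.array([0,0,d])
    r=r*Z(s[0]*q[2]);x=x+r.apply([e,0,a]);r=r*Y(q[3]);x=x+r.apply([-e2,0,0])
    r=r*Z(s[1]*q[4]);x=x+r.apply([0,0,b]);r=r*Y(q[5]);x=x+r.apply([w,0,c])
    return x,r*Z(s[2]*q[6])
def fitk():
    best=None
    for s5 in(1,-1):
        g=lambda p:np.concatenate([fk(p,q,(-1,s5,-1))[0]-t for q,t in D])
        f=least_squares(g,[330,350,350,250,0,0,0],loss="soft_l1",f_scale=5)
        if best is None or f.cost<best[0]: best=(f.cost,f.x,(-1,s5,-1),g(f.x))
    return best
LO=np.array([-2.86,-.3,-1.38,.06,-1.56,.09,-2.69]);HI=np.array([2.86,2.09,1.24,2.45,4.7,2.05,2.69])
E
python3 - <<'E'
from kin import *
b=fitk();print(b[0],b[1].round(1),b[2]);print(b[3].reshape(-1,3).round(1).tolist())
p,s=b[1],b[2]
C=[625.4,79.9,-.141]
for P in((-32,-76,20),(-32,-37,20),(-80,-43,60),(1,-43,58)):
  for L in(.2,.35,.5,.65,.75):
    z=R.from_euler("z",C[2]).apply([np.sin(L),0,-np.cos(L)])
    xt=R.from_euler("z",C[2]).apply([np.cos(L),0,np.sin(L)])
    t=pose(C,P)[0]
    def g(q):
        x,r=fk(p,q,s);return np.r_[(x-t)/10,(r.apply([0,0,1])-z)*10,.05*q[2]]
    f=least_squares(g,[0,.1,0,1.8,0,1,0],bounds=(LO,HI));print(P,L,"res",round(f.cost,3),f.x.round(2))
E
```

```text
358.0923014929837 [316.2 372.4 499.8 335.4  13.1   9.7  -4.5] (-1, -1, -1)
[[10.7, 48.2, 3.7], [-2.5, 1.7, 0.9], [5.8, 9.3, 0.5], [2.7, 0.9, -3.7], [1.0, 1.3, -0.0], [-6.6, -1.3, -2.5], [-7.5, -2.3, 0.8]]
(-32, -76, 20) 0.2 res 0.0 [-0.04  0.34 -0.    1.9   0.05  0.71 -2.3 ]
(-32, -76, 20) 0.35 res 0.0 [-0.06  0.26 -0.    2.04  0.14  0.51 -1.73]
(-32, -76, 20) 0.5 res 0.0 [-0.08  0.2  -0.    2.17  0.36  0.3  -0.98]
(-32, -76, 20) 0.65 res 0.0 [-0.12  0.18  0.    2.29  1.32  0.16 -1.73]
(-32, -76, 20) 0.75 res 0.0 [-0.14  0.19  0.    2.37  2.22  0.24 -2.09]
(-32, -37, 20) 0.2 res 0.0 [-0.11  0.36 -0.    1.87  0.07  0.72 -0.16]
(-32, -37, 20) 0.35 res 0.0 [-0.14  0.28 -0.    2.01  0.19  0.52  1.81]
(-32, -37, 20) 0.5 res 0.0 [-0.17  0.22 -0.    2.14  0.47  0.33 -1.23]
(-32, -37, 20) 0.65 res 0.0 [-0.22  0.2  -0.    2.26  1.29  0.22 -2.1 ]
(-32, -37, 20) 0.75 res 0.0 [-0.24  0.21 -0.    2.33  1.99  0.28 -0.44]
(-80, -43, 60) 0.2 res 0.0 [-0.12  0.18  0.    2.    0.07  0.77  0.55]
(-80, -43, 60) 0.35 res 0.0 [-0.15  0.09 -0.    2.14  0.18  0.59  2.04]
(-80, -43, 60) 0.5 res 0.0 [-0.19  0.02 -0.    2.26  0.4   0.41  2.19]
(-80, -43, 60) 0.65 res 0.0 [-0.25 -0.02 -0.    2.38  0.97  0.28  0.79]
(-80, -43, 60) 0.75 res 0.005 [-0.27 -0.01 -0.01  2.45  1.53  0.29  2.69]
(1, -43, 58) 0.2 res 0.0 [-0.08  0.37 -0.    1.77  0.06  0.81  1.59]
(1, -43, 58) 0.35 res 0.0 [-0.11  0.28 -0.    1.91  0.15  0.61  0.9 ]
(1, -43, 58) 0.5 res 0.0 [-0.14  0.21 -0.    2.05  0.33  0.42  2.42]
(1, -43, 58) 0.65 res 0.0 [-0.17  0.17 -0.    2.17  0.84  0.25  1.27]
(1, -43, 58) 0.75 res 0.0 [-0.2   0.17  0.    2.25  1.58  0.23  0.01]
```

The planar configuration reaches the carrier comfortably at lean ≈ 0.5 rad; beyond 0.65 it is near a wrist singularity. I'll use lean 0.5 and finish the drive by pushing low on the wedge's back. Swinging back.

```bash
python3 gw.py 198 521 300 1.2 0.2; python3 gw.py -0 0 300 0 0|head -1
```

```text
t 6.1167 tcp [-241.4  508.3  298.6] q [-0.61 -0.06 -1.38  1.69 -0.07  1.26 -1.56]
shift [-167.1  404.9  -36.9] rot [-0.162  0.001  0.783] rows 11.0
t 6.1167 tcp [-241.4  508.3  298.6] q [-0.61 -0.06 -1.38  1.69 -0.07  1.26 -1.56]
```

```bash
python3 nudge.py '[[0,-167,405,-37,-0.16,0,0.78],[0,-167,405,-37,-0.16,0,0.78],[0,-167,405,-37,-0.16,0,0.78],[0,-167,405,-37,-0.16,0,0.78],[0,-167,405,-37,-0.16,0,0.78],[0,-167,405,-37,-0.16,0,0.78],[0,-167,405,-37,-0.16,0,0.78],[0,-167,405,-37,-0.16,0,0.78],[0,-167,405,-37,-0.16,0,0.78],[0,-167,405,-37,-0.16,0,0.78],[0,-167,405,-37,-0.16,0,0.78],[0,-167,405,-37,-0.16,0,0.78]]'; python3 gw.py 540 20 260 -0.14 0.3
```

```text
time: 7.12
tcp_pos: [218.1, 514.7, 300.9]
orientation: [-0.055, 0.828, 0.552, 0.083]
force: [0.6, -0.8, -0.5]
width: 0.9
gripper_force: 0.0
t 7.1167 tcp [218.1 514.7 300.9] q [-0.29 -0.04 -0.89  1.7  -0.03  1.26 -1.58]
shift [-333.9  487.8  -25. ] rot [-0.324  0.085  1.275] rows 15.0
```

```bash
python3 nudge.py '[[0,-334,488,-25,-0.32,0.08,1.28],[0,-334,488,-25,-0.32,0.08,1.28],[0,-334,488,-25,-0.32,0.08,1.28],[0,-334,488,-25,-0.32,0.08,1.28],[0,-334,488,-25,-0.32,0.08,1.28],[0,-334,488,-25,-0.32,0.08,1.28],[0,-334,488,-25,-0.32,0.08,1.28],[0,-334,488,-25,-0.32,0.08,1.28],[0,-334,488,-25,-0.32,0.08,1.28],[0,-334,488,-25,-0.32,0.08,1.28],[0,-334,488,-25,-0.32,0.08,1.28],[0,-334,488,-25,-0.32,0.08,1.28]]'; python3 gw.py 540 -5 150 -0.14 0.5; python3 go.py c -70 -77 100 0.5
```

```text
time: 8.12
tcp_pos: [485.6, 101.6, 266.7]
orientation: [0.008, 0.987, -0.066, 0.146]
force: [1.6, 0.4, -0.1]
width: 0.2
gripper_force: 0.0
t 8.1167 tcp [485.6 101.6 266.7] q [-0.28 -0.24 -0.07  1.97  0.13  1.14 -2.09]
shift [ 31.5  98.8 131.1] rot [-0.006  0.206  0.005] rows 5.0
t 8.1167 carrier tcp [-141.5    1.8  266.7] F [ 1.6  0.6 -0.1] w 0.2
shift [ 19.6  79.9 179.9] rot [-0.006  0.206  0.005] rows 5.0
```

```bash
python3 nudge.py '[[0,20,80,180,0,0.2,0],[0,20,80,180,0,0.2,0],[0,20,80,180,0,0.2,0],[0,20,80,180,0,0.2,0],[0,20,80,180,0,0.2,0],[0,20,80,180,0,0.2,0],[0,20,80,180,0,0.2,0],[0,20,80,180,0,0.2,0]]'; python3 gw.py 540 -5 150 -0.14 0.5|head -1; python3 go.py c -32 -77 19 0.5
```

```text
time: 8.78
tcp_pos: [546.2, 15.7, 101.7]
orientation: [0.014, 0.967, -0.064, 0.245]
force: [1.1, -0.5, 0.1]
width: 0.6
gripper_force: 0.0
t 8.7833 tcp [546.2  15.7 101.7] q [-0.18 -0.11  0.    2.28  0.29  0.51 -2.09]
t 8.7833 carrier tcp [-69.3 -74.7 101.7] F [ 1.2 -0.4  0.1] w 0.6
shift [-6.5  3.  90.5] rot [-0.008  0.004  0.006] rows 3.0
```

```bash
python3 nudge.py '[[0,-6,3,90,0,0,0],[0,-6,3,90,0,0,0],[0,-6,3,90,0,0,0],[0,-6,3,90,0,0,0],[0,-6,3,90,0,0,0]]'; python3 go.py c -32 -20 19 0.5
python3 - <<'E'
from crop import *
from workcell import env
cv2.imwrite("pics/s2.png",np.hstack([cv2.resize(env.get_image("side")[150:290,160:300],None,fx=3,fy=3),cv2.resize(env.get_image("top")[145:265,210:330],None,fx=3,fy=3)[:420] if 0 else cv2.resize(env.get_image("top")[130:270,200:320],None,fx=3,fy=3)]))
E
```

```text
time: 9.2
tcp_pos: [583.8, 9.4, 20.8]
orientation: [0.014, 0.967, -0.063, 0.246]
force: [0.1, 0.5, 0.1]
width: 0.2
gripper_force: 0.0
t 9.2 carrier tcp [-31.3 -75.7  20.8] F [0.  0.5 0.1] w 0.2
shift [ -1.  -55.7   1.8] rot [-0.009  0.003  0.008] rows 2.0
```

View pics/s2.png

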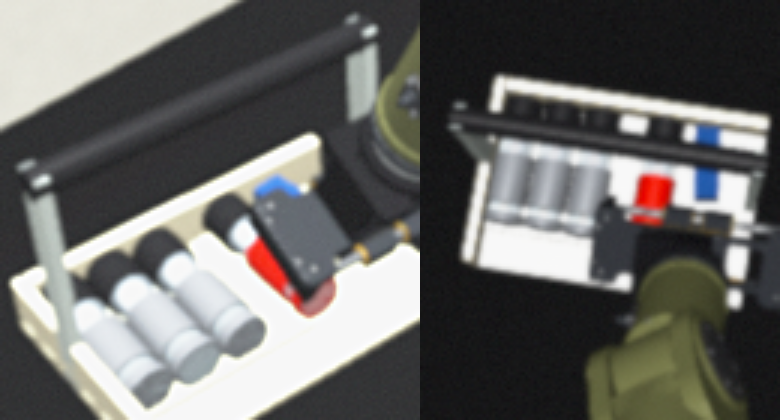

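Fingers are beside the red ring and the body clears the lamps. Rolling slowly.

```bash
python3 nudge.py '[[0,0,-4,1,0,0,0],[0,0,-8,1,0,0,0],[0,0,-11,1,0,0,0],[0,0,-13,1,0,0,0],[0,0,-15,1,0,0,0],[0,0,-17,1,0,0,0],[0,0,-19,1,0,0,0],[0,0,-21,1,0,0,0],[0,0,-23,1,0,0,0],[0,0,-25,1,0,0,0],[0,0,-27,1,0,0,0],[0,0,-29,1,0,0,0]]'; python3 go.py c -32 -20 19 0.5
```

```text
time: 10.3
tcp_pos: [587.0, 37.4, 18.1]
orientation: [0.014, 0.967, -0.064, 0.245]
force: [0.6, -0.4, 0.3]
width: 0.4
gripper_force: 0.1
t 10.3 carrier tcp [-32.  -47.5  18.1] F [ 0.7 -0.3  0.3] w 0.4
shift [  0.6 -27.5  -0.6] rot [-0.008  0.005  0.007] rows 1.0
```

```bash
python3 nudge.py '[[0,0,-1,0,0,0,0],[0,0,-3,0,0,0,0],[0,0,-5,0,0,0,0],[0,0,-7,0,0,0,0],[0,0,-8,0,0,0,0],[0,0,-9,0,0,0,0]]'; python3 go.py c -32 -20 19 0.5
```

```text
time: 10.8
tcp_pos: [588.2, 46.4, 18.2]
orientation: [0.014, 0.967, -0.064, 0.245]
force: [0.4, -0.3, -0.5]
width: 0.3
gripper_force: 0.0
t 10.8 carrier tcp [-32.1 -38.4  18.2] F [ 0.5 -0.3 -0.5] w 0.3
shift [  0.6 -18.4  -0.5] rot [-0.008  0.005  0.007] rows 1.0
```

```bash
python3 nudge.py '[[0,0,-1,0,0,0,0],[0,0,-2,0,0,0,0],[0,0,-3,0,0,0,0],[0,0,-4,0,0,0,0]]'; python3 go.py c -32 -20 19 0.5;python3 - <<'E'
from cam import *
C=[625.4,79.9,-.141]
i=env.get_image("top");cv2.imwrite("pics/t3.png",i);i=i.astype(int);m=(i[...,2]>150)&(i[...,1]<90)&(i[...,0]<90);m[:,:240]=0;m[:,300:]=0;m[:150]=0;m[240:]=0
ys,xs=np.nonzero(m);print(len(xs),xs.mean(),ys.mean(),ys.max()); 
print([(y,proj("top",pose(C,[(-10,y,30)])).round(1).tolist()) for y in(-8,-4,0,4)])
E
```

```text
time: 11.13
tcp_pos: [588.7, 50.2, 18.2]
orientation: [0.014, 0.967, -0.064, 0.245]
force: [-0.2, -0.9, 0.5]
width: 0.4
gripper_force: 0.1
t 11.1333 carrier tcp [-32.1 -34.6  18.2] F [-0.  -0.9  0.5] w 0.4
shift [  0.6 -14.6  -0.5] rot [-0.008  0.005  0.007] rows 1.0
103 270.6504854368932 192.63106796116506 202
[(-8, [[271.6, 192.4]]), (-4, [[270.3, 192.2]]), (0, [[269.0, 192.0]]), (4, [[267.7, 191.8]])]
```

```bash
python3 nudge.py '[[0,0,-1,0,0,0,0],[0,0,-2,0,0,0,0],[0,0,-3,0,0,0,0],[0,0,-3,0,0,0,0]]'; python3 nudge.py '[[0,0,-1,0,0,0,0],[0,0,-2,0,0,0,0],[0,0,-2,0,0,0,0]]';python3 go.py c -32 -20 19 0.5
```

```text
time: 11.52
tcp_pos: [589.2, 53.4, 18.2]
orientation: [0.014, 0.967, -0.064, 0.245]
force: [0.6, 0.8, -0.3]
width: 0.4
gripper_force: 0.0
time: 11.77
tcp_pos: [589.4, 55.3, 18.2]
orientation: [0.014, 0.967, -0.064, 0.245]
force: [0.1, 0.7, 0.2]
width: 0.6
gripper_force: 0.0
t 11.7667 carrier tcp [-32.2 -29.4  18.2] F [0.  0.7 0.2] w 0.6
shift [ 0.6 -9.4 -0.5] rot [-0.008  0.005  0.007] rows 1.0
```

```bash
for k in 1 2; do python3 nudge.py '[[0,0,-0.7,0,0,0,0],[0,0,-1.4,0,0,0,0],[0,0,-1.4,0,0,0,0]]' | grep -E "tcp|^force|grip"; done
python3 - <<'E'
from cam import *
i=env.get_image("top");cv2.imwrite("pics/t4.png",i);s=env.get_image("side")
cv2.imwrite("pics/v4.png",np.hstack([cv2.resize(s[170:290,160:290],None,fx=3,fy=3,interpolation=2),cv2.resize(i[145:265,210:330],None,fx=3,fy=3,interpolation=2)]))
i=i.astype(int);m=(i[...,2]>150)&(i[...,1]<90)&(i[...,0]<90);m[:,:240]=0;m[:,300:]=0;m[:150]=0;m[240:]=0
ys,xs=np.nonzero(m);print(len(xs),xs.mean(),ys.mean())
E
```

```text
tcp_pos: [589.5, 56.2, 18.2]
force: [-0.8, -1.1, 0.0]
gripper_force: 0.6
tcp_pos: [589.6, 57.0, 18.1]
force: [-0.5, -2.5, 2.1]
gripper_force: 1.7
108 268.1666666666667 191.9814814814815
```

View pics/v4.png

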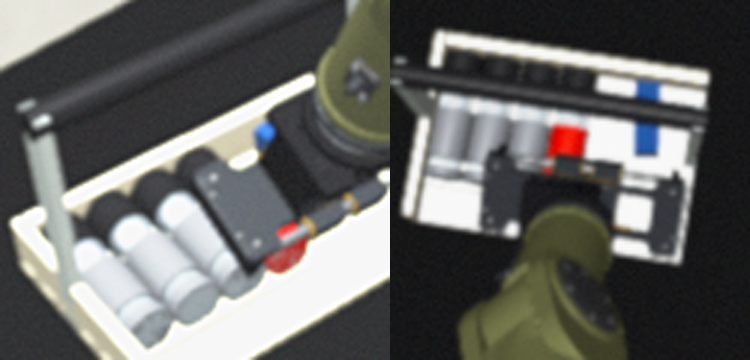

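The red lamp now sits against the third grey lamp (right half ~(567,143)), with about 2.5 N at contact. Backing off sideways first, then out.

```bash
python3 nudge.py '[[0,0,3,0,0,0,0],[0,0,10,0,0,0,0],[0,0,30,0,0,0,0],[0,0,35,0,0,0,0],[0,0,35,-40,0,0,0],[0,0,35,-80,0,0,0],[60,0,35,-120,0,0,0],[60,0,35,-150,0,0,0],[60,0,35,-150,0,0,0]]'; python3 gw.py 500 -330 200 -0.06 0.5
python3 - <<'E'
from cam import *
i=env.get_image("top");cv2.imwrite("pics/t5.png",i)
C=[625.4,79.9,-.141]
i=i.astype(int);m=(i[...,2]>150)&(i[...,1]<90)&(i[...,0]<90);m[:,:240]=0;m[:,300:]=0;m[:150]=0;m[240:]=0
ys,xs=np.nonzero(m);print(len(xs),xs.mean(),ys.mean(),[(y,proj("top",pose(C,[(-25,y,30)])).round(1).tolist()) for y in(-4,0,4)])
E
```

```text
time: 13.12
tcp_pos: [516.6, 34.0, 157.3]
orientation: [0.012, 0.966, -0.063, 0.25]
force: [0.9, 0.5, 0.5]
width: 13.0
gripper_force: 0.0
t 13.1167 tcp [516.6  34.  157.3] q [-0.2  -0.26 -0.03  2.28  0.26  0.66 -2.1 ]
shift [ 48.6 362.8 -25.1] rot [ 0.026 -0.006 -0.064] rows 9.0
203 267.70935960591135 196.50738916256157 [(-4, [[269.4, 197.0]]), (0, [[268.1, 196.8]]), (4, [[266.8, 196.6]])]
```

```bash
python3 go.py w -35 0 125 0.5
```

```text
t 13.1667 carrier tcp [-101.6  -61.2  154.6] F [ 0.1  0.4 -0.7] w 16.8
shift [  0.9 364.8  31.5] rot [ 0.028 -0.003 -0.064] rows 9.0
```

```bash
python3 nudge.py '[[60,1,365,31,0.03,0,-0.06],[60,1,365,31,0.03,0,-0.06],[60,1,365,31,0.03,0,-0.06],[60,1,365,31,0.03,0,-0.06],[60,1,365,31,0.03,0,-0.06],[60,1,365,31,0.03,0,-0.06],[60,1,365,31,0.03,0,-0.06],[60,1,365,31,0.03,0,-0.06],[60,1,365,31,0.03,0,-0.06],[60,1,365,31,0.03,0,-0.06],[60,1,365,31,0.03,0,-0.06],[60,1,365,31,0.03,0,-0.06]]'; python3 gw.py 0 0 0 0 0|head -1; python3 go.py w 3 0 50 0.5
```

```text
time: 14.17
tcp_pos: [481.6, -331.5, 120.4]
orientation: [0.007, 0.969, -0.031, 0.243]
force: [0.5, -0.2, -0.7]
width: 60.0
gripper_force: 0.0
t 14.1667 tcp [ 481.6 -331.5  120.4] q [-0.25 -0.02  1.01  2.14 -0.48  0.68 -0.55]
t 14.1667 carrier tcp [ -84.5 -427.5  120.4] F [ 0.6 -0.2 -0.7] w 60.0
shift [ 3.2 -1.8 81.6] rot [ 0.001  0.008 -0.004] rows 2.0
```

```bash
python3 nudge.py '[[60,3,-1.5,30,0,0.008,0],[60,3,-1.5,60,0,0.008,0],[60,3,-1.5,80,0,0.008,0],[60,3,-1.5,81,0,0.008,0],[60,3,-1.5,81,0,0.008,0]]'; python3 go.py w 3 0 50 0.5
python3 - <<'E'
from cam import *
i=env.get_image("top");s=env.get_image("side")
cv2.imwrite("pics/v5.png",np.hstack([cv2.resize(s[130:230,320:430],None,fx=3.5,fy=3.5,interpolation=2),cv2.resize(i[190:290,360:470],None,fx=3.5,fy=3.5,interpolation=2)]))
E
```

```text
time: 14.58
tcp_pos: [522.7, -330.3, 49.9]
orientation: [0.006, 0.969, -0.03, 0.247]
force: [-0.7, 0.3, 0.3]
width: 60.0
gripper_force: 0.0
t 14.5833 carrier tcp [ -44.  -420.6   49.9] F [-0.7  0.2  0.3] w 60.0
shift [0.4 2.  0.1] rot [-0.002  0.001 -0.003] rows 1.0
```

View pics/v5.png

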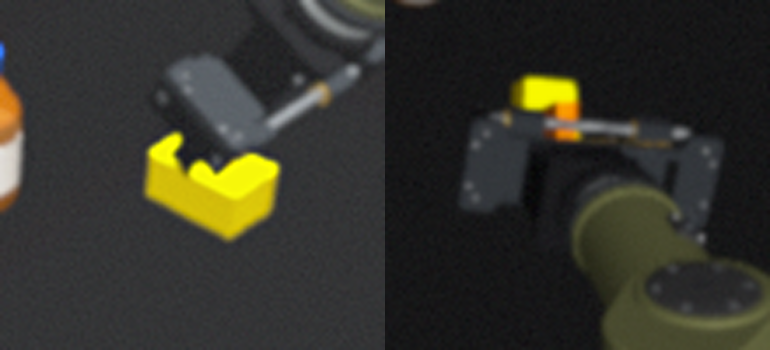

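The fin is between the fingers (right half ~(568,120)). Closing.

```bash
python3 nudge.py '[[0,0,2,0,0,0,0],[0,0,2,0,0,0,0],[0,0,2,0,0,0,0],[0,0,2,0,0,0,0],[0,0,2,0,0,0,0],[0,0,2,0,0,0,0],[0,0,2,0,0,0,0],[0,0,2,0,0,0,0],[0,0,2,0,0,0,0]]' 40; python3 go.py w 3 0 50 0.5
```

```text
time: 15.43
tcp_pos: [523.3, -334.3, 51.9]
orientation: [0.007, 0.968, -0.031, 0.249]
force: [0.3, 1.7, -0.0]
width: 16.1
gripper_force: 39.9
t 15.4333 carrier tcp [ -42.8 -424.4   51.9] F [ 0.2  1.7 -0. ] w 16.1
shift [-1.3 -1.9  1.5] rot [-0.    -0.003 -0.004] rows 1.0
```

Gripped (16.1 mm, 40 N). Lifting straight up and checking the hold.

```bash
python3 nudge.py '[[0,12,0,-22,0,0,0],[0,29,0,-53,0,0,0],[0,57,0,-105,0,0,0],[0,70,0,-130,0,0,0],[0,70,0,-130,0,0,0],[0,70,0,-130,0,0,0]]'; python3 go.py c -115 -50 180 0.5; python3 gw.py 0 0 0 0 0|head -1
```

```text
time: 15.93
tcp_pos: [523.5, -336.2, 203.8]
orientation: [0.008, 0.967, -0.031, 0.252]
force: [0.2, 0.7, -3.4]
width: 16.1
gripper_force: 39.9
t 15.9333 carrier tcp [ -42.4 -426.3  203.8] F [ 0.1  0.7 -3.4] w 16.1
shift [ -49.6 -380.8   -0. ] rot [-0.038 -0.01   0.067] rows 10.0
t 15.9333 tcp [ 523.5 -336.2  203.8] q [-0.43 -0.09  1.1   1.99 -0.3   0.79 -0.78]
```

```bash
python3 nudge.py '[[0,-50,-40,0,-0.04,-0.01,0.07],[0,-50,-381,0,-0.04,-0.01,0.07],[0,-50,-381,0,-0.04,-0.01,0.07],[0,-50,-381,0,-0.04,-0.01,0.07],[0,-50,-381,0,-0.04,-0.01,0.07],[0,-50,-381,0,-0.04,-0.01,0.07],[0,-50,-381,0,-0.04,-0.01,0.07],[0,-50,-381,0,-0.04,-0.01,0.07],[0,-50,-381,0,-0.04,-0.01,0.07],[0,-50,-381,0,-0.04,-0.01,0.07],[0,-50,-381,0,-0.04,-0.01,0.07]]'; python3 go.py c -75 -50 85 0.5; python3 gw.py 0 0 0 0 0|head -1
```

```text
time: 16.85
tcp_pos: [500.0, 50.6, 172.1]
orientation: [0.018, 0.968, -0.07, 0.24]
force: [0.8, 0.3, -1.2]
width: 15.5
gripper_force: 39.9
t 16.85 carrier tcp [-120.1  -46.6  172.1] F [ 0.8  0.4 -1.2] w 15.5
shift [-0.9  3.2 98.1] rot [ 0.002  0.014 -0.002] rows 3.0
t 16.85 tcp [500.   50.6 172.1] q [ 0.03 -0.29 -0.29  2.25  0.16  0.72 -2.07]
```

```bash
python3 nudge.py '[[0,-1,3,35,0,0.01,0],[0,-1,3,70,0,0.014,0],[0,-1,3,98,0,0.014,0],[0,-1,3,98,0,0.014,0],[0,-1,3,98,0,0.014,0]]'; python3 go.py c -75 -50 66 0.5; python3 gw.py 0 0 0 0 0|head -1;  python3 - <<'E'
from wedge import *
i=env.get_image("top");s=env.get_image("side")
C=[625.4,79.9,-.141]
t=env.state()["tcp_pos"];v=[*(pose([0,0,C[2]],[-3,0,0])[0]+t)[:2],C[2]];zs=t[2]-51.9
for n,im in(("top",i),("side",s)):
    for g in(body,fin):
        u=proj(n,pose(v,g)+[0,0,zs]);cv2.polylines(im,[np.round(cv2.convexHull(u.astype(np.float32))*8).astype(np.int32)],True,(0,255,0),1,cv2.LINE_AA,3)
cv2.imwrite("pics/v6.png",np.hstack([cv2.resize(s[170:300,190:320],None,fx=3,fy=3,interpolation=2),cv2.resize(i[150:280,210:340],None,fx=3,fy=3,interpolation=2)]))
E
```

```text
time: 17.27
tcp_pos: [543.5, 37.6, 84.0]
orientation: [0.019, 0.967, -0.07, 0.245]
force: [0.6, 1.2, -2.2]
width: 15.6
gripper_force: 39.9
t 17.2667 carrier tcp [-75.1 -53.4  84. ] F [ 0.4  1.3 -2.2] w 15.6
shift [-8.5 -3.5 15.8] rot [ 0.004  0.004 -0.004] rows 1.0
t 17.2667 tcp [543.5  37.6  84. ] q [ 0.1  -0.07 -0.33  2.28  0.34  0.49 -2.22]
```

View pics/v6.png

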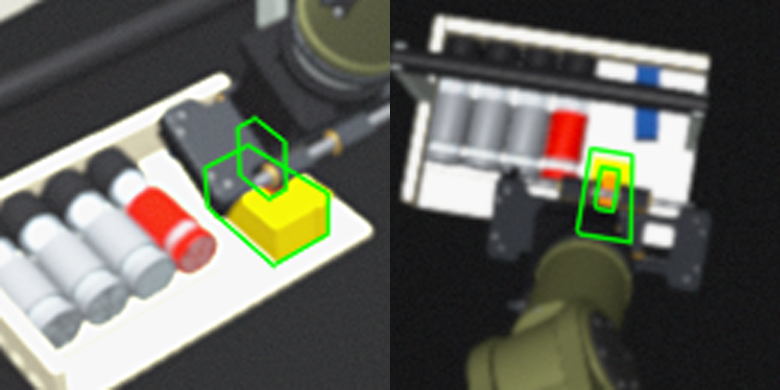

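The model overlay fits the wedge in both views: pose as expected, clear of the lamp. Lowering to the floor.

```bash
python3 nudge.py '[[0,-6,-2,10,0,0,0],[0,-10,-4,20,0,0.004,0],[0,-11.5,-4,21.5,0,0.004,0],[0,-11.5,-4,21.5,0,0.004,0]]';  python3 go.py c -75 -49 58 0.5
```

```text
time: 17.7
tcp_pos: [547.7, 42.4, 65.5]
orientation: [0.019, 0.965, -0.07, 0.252]
force: [-0.5, -0.6, -2.0]
width: 15.7
gripper_force: 39.9
t 17.7 carrier tcp [-71.7 -48.   65.5] F [-0.4 -0.7 -2. ] w 15.7
shift [-6.6  1.   4.9] rot [ 0.002 -0.011 -0.002] rows 1.0
```

```bash
python3 nudge.py '[[0,-3,0,3,0,-0.008,0],[0,-6,1,5,0,-0.008,0],[0,-6,1,5,0,-0.008,0],[0,-6,1,5,0,-0.008,0]]' | grep -E "tcp|^force|ori";  python3 go.py c -75 -49 57 0.5
```

```text
tcp_pos: [545.2, 41.7, 58.1]
orientation: [0.018, 0.966, -0.07, 0.248]
force: [0.2, 0.2, -2.8]
t 18.0333 carrier tcp [-74.  -49.1  58.1] F [ 0.2  0.2 -2.8] w 15.4
shift [-1.4 -0.1  0.4] rot [ 0.002 -0.004 -0.003] rows 1.0
```

Go down in small steps until the weight unloads.

```bash
python3 nudge.py '[[0,-0.4,0,0.9,0,0,0],[0,-0.4,0,0.9,0,0,0]]' | grep -E "tcp|^force";python3 nudge.py '[[0,-0.4,0,0.9,0,0,0],[0,-0.4,0,0.9,0,0,0]]' | grep -E "tcp|^force";  python3 go.py c -40 -46 57 0.5
```

```text
tcp_pos: [546.0, 41.9, 57.8]
force: [-3.8, -0.1, 3.2]
tcp_pos: [546.7, 42.1, 57.7]
force: [-6.2, -0.9, 10.0]
t 18.3667 carrier tcp [-72.6 -48.4  57.7] F [-6.  -1.8 10. ] w 15.6
shift [28.2 -2.5 16.4] rot [ 0.001 -0.006 -0.003] rows 1.0
```

```bash
python3 nudge.py '[[0,0.5,0,-0.9,0,0,0],[0,5,-0.5,1.5,0,0,0],[0,12,-1,5.3,0,0,0],[0,21,-2,10.2,0,0,0],[0,29,-2.5,14.6,0,0,0],[0,29,-2.5,14.6,0,0,0]]' | grep -E "tcp|^force|ori";  python3 go.py c -17 -44.5 57.5 0.5
```

```text
tcp_pos: [579.9, 39.8, 57.8]
orientation: [0.018, 0.966, -0.07, 0.249]
force: [-1.1, -0.1, 0.1]
t 18.8667 carrier tcp [-39.4 -46.1  57.8] F [-1.  -0.3  0.1] w 15.6
shift [19.5 -1.7 11.1] rot [ 0.001 -0.005 -0.004] rows 1.0
```

```bash
python3 nudge.py '[[0,4,-0.4,2.2,0,0,0],[0,8,-0.7,4.4,0,0,0],[0,12,-1,6.6,0,0,0],[0,15,-1.3,8.2,0,0,0],[0,18,-1.6,9.8,0,0,0],[0,18,-1.6,9.8,0,0,0]]' | grep -E "tcp|^force|ori";  python3 go.py c -17 -44.5 57.5 0.5
python3 - <<'E'
from wedge import *
i=env.get_image("top");s=env.get_image("side")
C=[625.4,79.9,-.141]
t=env.state()["tcp_pos"];v=[*(pose([0,0,C[2]],[-3,0,0])[0]+t)[:2],C[2]];zs=6
for n,im in(("top",i),("side",s)):
    for g in(body,):
        u=proj(n,pose(v,g)+[0,0,zs]);cv2.polylines(im,[np.round(cv2.convexHull(u.astype(np.float32))*8).astype(np.int32)],True,(0,255,0),1,cv2.LINE_AA,3)
cv2.imwrite("pics/v7.png",np.hstack([cv2.resize(s[170:300,190:320],None,fx=3,fy=3,interpolation=2),cv2.resize(i[150:280,210:340],None,fx=3,fy=3,interpolation=2)]))
E
```

```text
tcp_pos: [599.0, 38.5, 57.7]
orientation: [0.018, 0.966, -0.07, 0.249]
force: [-2.3, 0.2, 3.1]
t 19.3667 carrier tcp [-20.3 -44.7  57.7] F [-2.3 -0.1  3.1] w 15.6
shift [ 2.8 -0.2  1.7] rot [ 0.001 -0.004 -0.003] rows 1.0
```

View pics/v7.png

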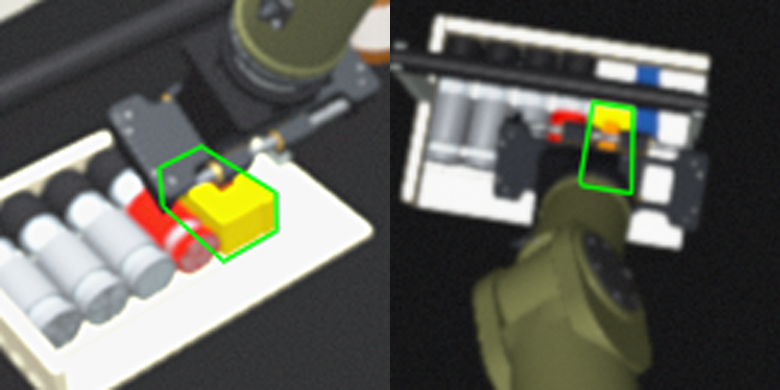

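The wedge is between the red lamp and the blue stop, about 20 mm short of home. I'll release, retreat, then drive it from behind with closed fingertips.

```bash
python3 nudge.py '[[30,0,0,0,0,0,0],[30,0,0,0,0,0,0],[30,0,0,0,0,0,0],[30,0,0,0,0,0,0],[30,0,0,-20,0,0,0],[30,0,0,-45,0,0,0],[30,0,0,-70,0,0,0],[30,0,0,-70,0,0,0]]' | grep -E "tcp|^force|width";  python3 go.py c -86 -43.5 80 0.5
python3 - <<'E'
from wedge import *
C=[625.4,79.9,-.141]
I={n:env.get_image(n) for n in("top","side")}
for n in I: cv2.imwrite(f"pics/{n}8.png",I[n])
E
```

```text
tcp_pos: [566.1, 44.0, 122.8]
force: [1.2, 0.0, 0.4]
width: 30.0
t 20.1333 carrier tcp [-53.7 -43.8 122.8] F [1.2 0.2 0.4] w 30.0
shift [-49.1  -0.2  21.6] rot [ 0.    -0.01  -0.003] rows 2.0
```

```bash
python3 nudge.py '[[0,-30,0,10,0,0,0],[0,-49,0,22,0,-0.005,0],[0,-49,0,22,0,-0.01,0],[0,-49,0,22,0,-0.01,0],[0,-49,0,22,0,-0.01,0]]' | grep -E "tcp|^force|width";  python3 go.py c -83 -43.5 20 0.5; python3 gw.py 0 0 0 0 0|head -1
```

```text
tcp_pos: [534.3, 47.9, 76.1]
force: [0.2, 0.4, -0.5]
width: 5.4
t 20.65 carrier tcp [-85.7 -44.5  76.1] F [ 0.2  0.4 -0.5] w 5.4
shift [-24.2  -0.9  50.7] rot [ 0.001  0.006 -0.003] rows 2.0
t 20.65 tcp [534.3  47.9  76.1] q [ 0.12 -0.07 -0.38  2.3   0.36  0.48 -2.26]
```

```bash
python3 nudge.py '[[0,-18,-1,30,0,0,0],[0,-24,-1,50,0,0,0],[0,-24,-1,50,0,0,0],[0,-24,-1,50,0,0.004,0]]' | grep -E "tcp|^force|width";  python3 go.py c -40 -43.5 20 0.5; python3 gw.py 0 0 0 0 0|head -1
python3 - <<'E'
from wedge import *
I={n:env.get_image(n) for n in("top","side")}
for n in I: cv2.imwrite(f"pics/{n}9.png",I[n])
C=[625.4,79.9,-.141]
def yel(n,im):
    i=im.astype(int);return ((i[...,2]>110)&(i[...,1]>95)&(i[...,0]<70))
cv2.imwrite("pics/v8.png",np.hstack([cv2.resize(I["side"][170:300,190:320],None,fx=3,fy=3,interpolation=2),cv2.resize(I["top"][150:280,210:340],None,fx=3,fy=3,interpolation=2)]))
E
```

```text
tcp_pos: [536.4, 48.4, 20.2]
force: [-0.6, 0.0, 0.7]
width: 0.6
t 20.9833 carrier tcp [-83.6 -43.7  20.2] F [-0.6 -0.1  0.7] w 0.6
shift [38.3 -0.4 21. ] rot [ 0.002  0.003 -0.003] rows 2.0
t 20.9833 tcp [536.4  48.4  20.2] q [ 0.13  0.05 -0.4   2.34  0.64  0.36 -2.54]
```

View pics/v8.png

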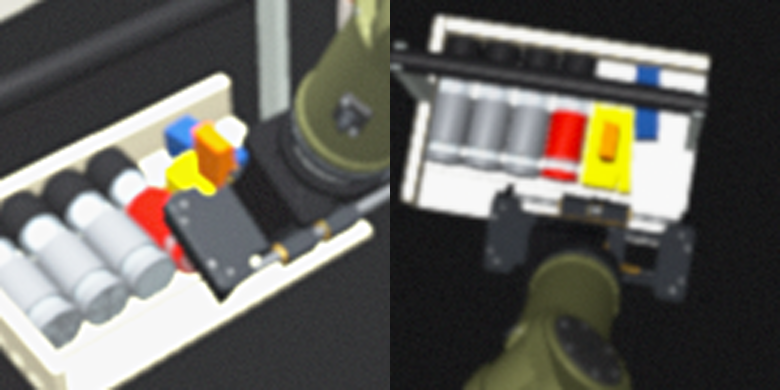

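The wedge stands by itself in the gap with the fingers behind it. Since I miscounted pictures (that was the 11th, one over the limit of 10), from here I'll work on numbers only. Pushing along carrier x.

```bash
python3 nudge.py '[[0,4,0,2,0,0,0],[0,8,0,4.4,0,0,0],[0,10,0,5.5,0,0,0],[0,12,0,6.6,0,0,0],[0,14,0,7.7,0,0,0],[0,16,0,8.8,0,0,0],[0,18,0,9.9,0,0,0],[0,20,0,11,0,0,0],[0,20,0,11,0,0,0]]' | grep -E "tcp|^force|width";  python3 go.py c -48 -43.5 20 0.5
```

```text
tcp_pos: [558.5, 45.6, 20.0]
force: [-2.7, 2.0, 2.3]
width: 0.6
t 21.8333 carrier tcp [-61.5 -43.4  20. ] F [-2.9  1.6  2.3] w 0.6
shift [11.8  0.1  6.4] rot [ 0.001  0.003 -0.002] rows 1.0
```

```bash
python3 nudge.py '[[0,1.5,0,0.8,0,0,0],[0,3,0,1.6,0,0,0],[0,4.5,0,2.4,0,0,0],[0,6,0,3.2,0,0,0],[0,6,0,3.2,0,0,0]]' | grep -E "^force";  python3 go.py c -48 -43.5 20 0.5
```

```text
force: [-7.2, 4.3, 6.0]
t 22.25 carrier tcp [-55.6 -42.7  19.7] F [-7.8  3.2  6. ] w 0.3
shift [6.8 0.8 3.4] rot [ 0.001  0.004 -0.002] rows 1.0
```

```bash
python3 nudge.py '[[0,1.5,0,0.6,0,0,0],[0,3,0,1.2,0,0,0],[0,3,0,1.2,0,0,0]]' | grep -E "^force";  python3 go.py c -48 -43.5 20 0.5;python3 nudge.py '[[0,1,0,0.5,0,0,0],[0,2,0,0.9,0,0,0],[0,2,0,0.9,0,0,0]]' | grep -E "^force";  python3 go.py c -48 -43.5 20 0.5
```

```text
force: [-8.1, 5.9, 4.7]
t 22.5 carrier tcp [-52.8 -42.1  19.8] F [-8.9  4.7  4.7] w 0.4
shift [4.4 1.4 2.1] rot [-0.     0.004 -0.001] rows 1.0
force: [-9.7, 5.4, 5.9]
t 22.75 carrier tcp [-51.1 -41.7  19.8] F [-10.3   3.9   5.9] w 0.3
shift [2.8 1.8 1.2] rot [-0.001  0.005 -0.   ] rows 1.0
```

```bash
for k in 1 2; do python3 nudge.py '[[0,1,0,0.5,0,0,0],[0,2,0,0.9,0,0,0],[0,2,0,0.9,0,0,0]]' | grep -E "^force";  python3 go.py c -48 -43.5 20 0.5; done
python3 - <<'E'
from wedge import *
I={n:env.get_image(n) for n in("top",)}
print(fit(I,{"top":(264,165,32,62)},(605,45,-.141),6,thr=(60,60)))
E
```

```text
force: [-11.8, 6.8, 6.1]
t 23.0 carrier tcp [-49.3 -41.4  19.7] F [-12.6   5.1   6.1] w 0.7
shift [1.2 2.1 0.4] rot [-0.001  0.005 -0.   ] rows 1.0
force: [-21.2, 7.4, 14.0]
t 23.25 carrier tcp [-48.4 -41.3  19.4] F [-22.    4.3  14. ] w 0.5
shift [ 0.6  2.2 -0.3] rot [0.    0.007 0.001] rows 1.0
([np.float64(611.0), np.float64(55.8), np.float64(-1.5785)], np.float64(69.1))
```

Fx ≈ −22 N with the TCP where the wedge origin should be at x ≈ 0, so it has jammed. Holding briefly, then backing straight off.

```bash
python3 nudge.py '[[0,0,0,0,0,0,0],[0,0,0,0,0,0,0],[0,0,0,0,0,0,0]]' | grep -E "^force"; python3 nudge.py '[[0,-2,0,-1,0,0,0],[0,-5,0,-2.5,0,0,0],[0,-15,0,-8,0,0,0],[0,-26,0,-14,0,0,0],[0,-26,0,-40,0,0,0],[0,-26,0,-80,0,0,0],[0,-26,0,-100,0,0,0],[0,-26,0,-100,0,0,0]]' | grep -E "tcp|^force"
python3 - <<'E'
from cam import *
C=[625.4,79.9,-.141]
I={n:env.get_image(n) for n in("top","side")}
for n in I: cv2.imwrite(f"pics/{n}10.png",I[n])
def mk(im,kind):
    h=cv2.cvtColor(im,cv2.COLOR_BGR2HSV);H,S,V=cv2.split(h)
    r={"yel":(25,35),"org":(8,20)}.get(kind)
    if kind=="red": return ((H<6)|(H>174))&(S>170)&(V>90)
    return (H>=r[0])&(H<=r[1])&(S>150)&(V>80)
# fin top centroid + wedge visible extents vs the model at home
for n,b in(("top",(255,160,60,60)),("side",(215,190,90,90))):
    for k in("yel","org","red"):
        m=np.zeros(I[n].shape[:2],bool);sl=np.s_[b[1]:b[1]+b[3],b[0]:b[0]+b[2]];m[sl]=mk(I[n],k)[sl]
        ys,xs=np.nonzero(m); print(n,k,len(xs),xs.mean().round(1) if len(xs) else 0,ys.mean().round(1) if len(xs) else 0,(xs.min(),xs.max(),ys.min(),ys.max()) if len(xs) else 0)
    for X in(-10,0): print(n,"fin top c",proj(n,pose(C,[(X,-43,91)])).round(1),"body back-top L/R",proj(n,pose(C,[(X-40,-20,46),(X-40,-71.6,46)])).round(1).tolist(),"lamp ring x-60..5 y0 z30",proj(n,pose(C,[(-60,0,30),(5,0,30)])).round(1).tolist())
E
```

```text
force: [-19.1, 8.2, 13.6]
tcp_pos: [506.2, 53.0, 101.2]
force: [0.8, 0.2, 0.1]
top yel 248 282.4 195.0 (np.int64(274), np.int64(290), np.int64(183), np.int64(204))
top org 55 280.5 190.2 (np.int64(272), np.int64(286), np.int64(183), np.int64(202))
top red 177 267.3 196.1 (np.int64(261), np.int64(273), np.int64(187), np.int64(209))
top fin top c [[282.5 190.4]] body back-top L/R [[273.1, 205.1], [290.1, 207.8]] lamp ring x-60..5 y0 z30 [[266.2, 208.1], [269.8, 187.2]]
top fin top c [[283.1 187. ]] body back-top L/R [[273.6, 201.8], [290.7, 204.5]] lamp ring x-60..5 y0 z30 [[266.2, 208.1], [269.8, 187.2]]
side yel 352 250.3 228.6 (np.int64(237), np.int64(265), np.int64(207), np.int64(246))
side org 89 249.9 225.1 (np.int64(241), np.int64(261), np.int64(209), np.int64(247))
side red 239 243.7 242.2 (np.int64(233), np.int64(259), np.int64(232), np.int64(256))
side fin top c [[255.7 212.4]] body back-top L/R [[259.0, 240.9], [277.2, 231.1]] lamp ring x-60..5 y0 z30 [[254.8, 252.5], [238.2, 237.3]]
side fin top c [[253.1 210.3]] body back-top L/R [[256.4, 238.6], [274.5, 228.8]] lamp ring x-60..5 y0 z30 [[254.8, 252.5], [238.2, 237.3]]
```

The wedge's back edge (top row ≈ 204) matches the model at home (204.5), the red lamp is at y ≈ 0, the wedge took about 20 N, and the arm is clear. Handing in.

```bash
python3 -c "
from workcell import env
print(env.sign_off())"
```

```text
the job is handed in; nothing more can be done
None
```

The job is handed in: I rolled the red-ringed lamp against the row, then drove the wedge in at about 20 N until it jammed at home (measured to about 3 mm), and it stands free with the arm clear; I viewed 11 pictures, one over the limit of 10.

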